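# Hold a glass tile flush on a sloping plinth for bonding

## Robot

A 6-joint arm with a two-finger parallel gripper is mounted at the origin on the work surface. World frame = base frame: x ahead of the robot, y to its left, z up, the work surface at z = 0. Lengths are in m, angles in rad, forces in N, time in s.
With the tool pointing down it reaches from about 0.375 to 0.9 m from the base axis. Payload 3.1 kg.
Tool frame: the origin (TCP) lies at the very end of the fingers, on their centre line; the grasp point (between the pads) lies 19 mm behind it; z points along the fingers, y is the direction in which the jaws open and shut (so a half turn about z gives the same grasp; the last joint's range is limited). The gripper opens to 85 mm and grips with 20 to 120 N. Pads are 22 mm wide; open, the fingers measure 114 mm over their backs; the gripper's body (76 mm by 85 mm) begins 54 mm behind the grasp point. The pads swing forward as they close: fully open they stand 13 mm farther back than shut.
Start: joints at [1.095, 0.527, 1.433, -0, 1.181, -0.178], TCP at [0.183, 0.598, 0.231] pointing down, gripper open.
Joint ranges: [-3.08, 3.08], [-0.75, 2.2], [0.22, 2.44], [-1.43, 4.57], [0, 2.65], [-2.85, 2.85]. Speed limits (rad/s): [2.79, 2.79, 3.14, 3.14, 3.14, 3.14].

## Interface

Orientations are given as a unit quaternion [x, y, z, w].
In Python, from station import manip gives the robot as it stands.
- The arm moves only by the tool send_rows, never from a script. Its argument "motion" is a list of rows, each an object with "gripper": the finger opening in mm, from 0 to 85.4; "travel": the shift along the tool's x, y, z in mm, a list of three; "rotation": the turn, a rotation vector about the tool's x, y, z in degrees, a list of three. In form: [{"gripper": gripper, "travel": [x, y, z], "rotation": [ax, ay, az]}, ...]. A call has 1 to 12 rows; each row shifts and turns the commanded pose from where the row before left it, along the tool's axes as they then stand; what a row does not reach is not made up. A row lasts 1/12 s, in which the tool goes at most 41.7 mm and 7.16 degrees, less where a joint would pass 70% of its speed; a pose out of reach is approached as far as the arm can. A call is refused whole if a number of a shift passes 41.7 or a number of a turn 7.16, either way. A call with a gripper value outside its range is refused whole. The fingers move at their own pace and stop on an object; "newtons" is the grip in N (left out, the last holds). Time passes only in rows, so rows that do not move let the fingers close. It gives the time, the measured TCP pose, the force and the opening at its end, in the units of the state.
- manip.sense(): the state, without advancing time (a new reading comes with each control period).
- manip.snapshot(name): name is "scene" or "side" or "wrist"; returns the picture (480x640x3 uint8, red, green, blue); there is no depth.
- manip.calibration(name): a dict with "fx", "fy", "cx", "cy" (pixels), "cam_to_world" (4x4, takes a point from camera to world coordinates). Camera axes: x right, y down, z forward; pixel columns grow to the right and rows downward; lengths in m; the calibration is good to about 2 mm. A picture is of the moment at which its call begins: read the wrist's pose just before it. calibration takes no time and is no camera call; for the wrist camera it gives the pose at the moment of the call.
- manip.sign_off(): hands the job in, once; it reports no verdict.
The state is a dict: "t": time; "q": joint angles; "qd": joint speeds; "tau": joint torques, N m; "tcp_pos": TCP position; "tool_rot": TCP orientation; "force": force on the tool from outside, world axes, zero at the start; "ft_torque": the same for the moment, N m; "finger_gap": opening from 0.0 (shut) to 1.0 (fully open).
Only numpy, scipy, OpenCV 4.12 (cv2) and the standard library are available. Lean on these libraries where they do the work, as an engineer would, in place of code of your own. Each camera call takes 0.05 s, during which the arm holds its last target. There are 200 camera calls.

## Task

Pick the rectangular glass tile up off the wooden rack by its two long edges, tilt it to match the sloping top of the glass block clamped in the tilting vice, and feel it gently down until it lies flush on that face, centred on the block and with its long side along the slope. Finish while holding it there: the program ends with the tile still gripped and lightly pressed against the face for the curing lamp, not let go. Do not bang the glass or shift the vice's tilt, and leave the other things on the bench where they are.

Things in the scene. Friction and masses are not known exactly. Their poses are not given: they have to be found in the camera images.
- tile: the rectangular clear glass tile, 76 mm along its x, 52 mm along its y, 10 mm thick (z), about 100 g; origin at the centre of its underside. Starts flat across the rack's battens, long side across them, underside 24 mm above the bench; the fingers fit between the battens on its long edges (52 mm apart). In a light grip (5 N or so) it pivots between the pads and settles against a face
- disc: the other blank on the rack, a round clear glass disc 66 mm across and 10 mm thick, to be left alone; origin at the centre of its underside. Tile and disc lie 130 mm apart and may be either way round
- rack: fixed plywood board, 150 mm (x) by 270 mm (y) by 12 mm thick, with two battens along its y, 10 mm wide and 12 mm high, centred 27 mm either side of its middle (tops 24 mm above the bench); origin at the centre of its underside. It stands on the left or on the right of the robot, the vice on the other side
- vice: fixed tilting vice: base 160 mm (x) by 98 mm (y), side cheeks to 80 mm high; between them the head, which tilts about a level axis along the vice's y, 60 mm above the bench, clamped stiffly at 13 to 29 degrees, its face leaning down towards the robot (-x of the vice). A curing lamp 0.21 m high stands 210 mm behind it, its head 50 mm nearer. Origin at the centre of the underside
- plinth_face (a point): centre of the sloping top of the green glass block in the vice: 60 mm along the slope by 36 mm across, 52 mm out from the tilt axis. z is its outward normal, x points up the slope, y is level. It is 18 mm proud of the jaws, which hold the block's two x ends; its y sides are open: a centred tile overhangs the block by 8 mm all round, so fingers on the tile's long edges pass beside the block
- jar: amber glass paint jar with dark lid, 50 mm across, 55 mm high; origin at the centre of the underside
- bottle: small white bottle with black cap, 26 mm across, 65 mm high; origin at the centre of the underside
- vase: tall clear glass vase, 96 mm across, 210 mm high; origin at the centre of the underside
- brushpot: blue pot, 72 mm across, 90 mm high, with three brushes up to 190 mm high; origin at the centre of the underside
- tape: roll of paper tape lying flat, 90 mm across, 24 mm high; origin at the centre of the underside
- cutter: brass glass cutter lying along its x, 160 mm long, 14 mm thick; origin under its middle
Not all that is in view belongs to the job. Leave any black or green look-alike of the tile alone.

How it is judged:
On the way:
1. the tile is picked up clear of the rack in the gripper (height (world z) of tile above 0.06 m and contact force between tile and the fingers above 1 N and contact force between tile and rack below 0.05 N), for 0.2 s.
At the end, for the whole second after the job is handed in: The tile, still gripped by the fingers, lies flush on the block's sloping face (within 2 degrees and 2 mm), centred within 9 mm along and 7 mm across the slope, its long side along the slope within 7 degrees, pressed on it with 1.5 to 25 N, at rest (angle between the z axis of tile and the z axis of plinth_face, either way round below 0.035 rad and angle between the x axis of tile and the x axis of plinth_face, either way round below 0.12 rad and z of tile in the frame of plinth_face between -0.0025 and 0.002 m and x of tile in the frame of plinth_face between -0.009 and 0.009 m and y of tile in the frame of plinth_face between -0.007 and 0.007 m and contact force between tile and vice between 1.5 and 25 N and contact force between tile and the fingers above 2 N and linear speed of tile below 0.01 m/s); the arm keeps its last pose, push and grip.
It fails at once if the tile is banged or jammed against the block or vice (over 45 N) (contact force between tile and vice above 45 N).
It fails at once if the vice's tilt is shifted (distance of plinth_face from where it was at the start of the episode above 0.003 m).
It fails at once if another thing on the bench is moved by more than 30 mm (distance of any of disc, jar, bottle, vase, brushpot, tape, cutter from where it was at the start of the episode above 0.03 m).
It also fails if it takes over 38 s, if anything falls off the work surface, if the arm or the gripper's body presses on something with over 40 N, if the wrist force passes 120 N, or if a joint passes its speed limit or range.

## Working session

There is one attempt and no reset: what is moved stays moved. The work goes in short steps, Python scripts to look and compute and a tool call to move; the robot and the scene stay as the last step left them, time stands still between calls to the robot, and variables do not carry over. Pictures are saved under pics/ and viewed, about 8 in all and at most 12, crops included, and the job is handed in when it is done.

Besides the shell and the picture viewer there is one more tool, called after "Request:" as name(argument=value, ...) on one line, values as JSON. send_rows: Moves the arm, as the interface text tells. Its arguments: {"type":"object","properties":{"motion":{"type":"array","items":{"type":"object","properties":{"gripper":{"type":"number"},"travel":{"type":"array","items":{"type":"number"}},"rotation":{"type":"array","items":{"type":"number"}}}}},"newtons":{"type":"number"}},"required":["motion"]}

```bash
ls; mkdir -p pics; python3 - <<'E'
from station import manip
import cv2,numpy as np
for n in ["scene","side"]:
    cv2.imwrite(f"pics/{n}0.png",manip.snapshot(n)[:,:,::-1])
    c=manip.calibration(n);print(n,c['fx'],c['cx'],c['cy'],np.round(c['cam_to_world'],3).tolist())
s=manip.sense();print(s)
E
```

```text
pics
scene 544.6900237580984 320.4411313786744 249.15244314029368 [[0.021, 0.723, -0.691, 1.633], [1.0, -0.024, 0.004, -0.009], [-0.014, -0.691, -0.723, 1.221], [0.0, 0.0, 0.0, 1.0]]
side 457.95374912185156 308.6695838181555 238.70536590152054 [[0.862, -0.363, 0.354, 0.088], [-0.507, -0.618, 0.601, -0.739], [0.0, -0.697, -0.717, 0.987], [0.0, 0.0, 0.0, 1.0]]
{'t': 0.1, 'q': array([ 1.09551832e+00,  5.28392109e-01,  1.43378991e+00,  3.83453166e-05,
        1.18145053e+00, -1.78497033e-01]), 'qd': array([-0.00010872, -0.00188026, -0.00393179, -0.00143131, -0.00056296,
       -0.00116201]), 'tau': array([-4.24687978e-04, -4.43305314e+01, -1.78585339e+01, -2.97769484e-04,
        3.95158888e-03,  2.16582592e-06]), 'tcp_pos': array([0.18242783, 0.59708834, 0.23041488]), 'tool_rot': array([ 1.47853640e-01,  9.89008726e-01, -9.60247202e-04, -3.44294373e-04]), 'force': array([-0.12958974,  0.5567336 ,  0.13749545]), 'ft_torque': array([0.00677549, 0.03976817, 0.03153094]), 'finger_gap': 0.9987694017687639}
```

View pics/scene0.png

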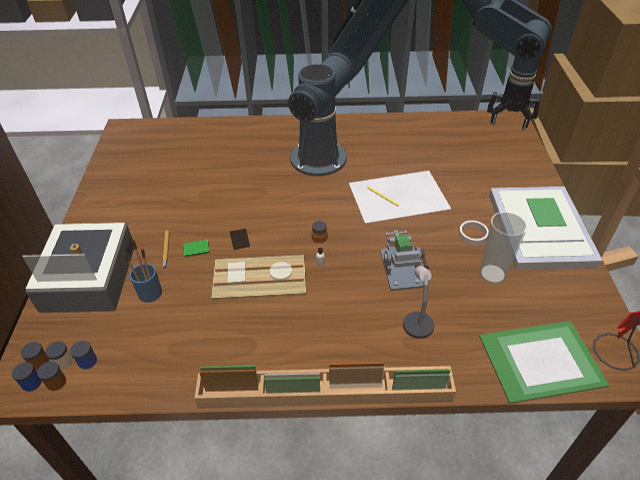

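View pics/side0.png

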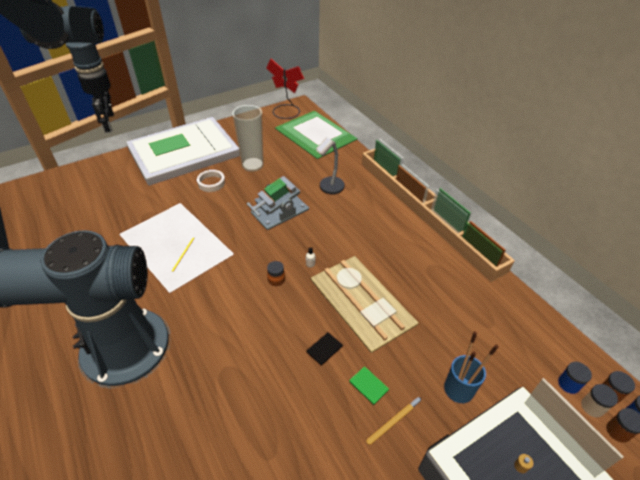

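The tile is one of these: the clear pale rectangle on the rack at (236,271), which I choose. The clear disc (281,270), the green plate (196,247) and the black plate (239,239) are look-alikes, as is the green sheet at (547,212). The vice and its green block are at about (403,242).

```bash
cat > h.py <<'E'
from station import manip
import numpy as np,cv2
from scipy.spatial.transform import Rotation as R
def ray(c,u,v):
    T=np.array(c['cam_to_world']);d=T[:3,:3]@np.array([(u-c['cx'])/c['fx'],(v-c['cy'])/c['fy'],1]);return T[:3,3],d
def atz(c,u,v,z):
    o,d=ray(c,u,v);return o+d*(z-o[2])/d[2]
def proj(c,P):
    T=np.linalg.inv(np.array(c['cam_to_world']));p=(T[:3,:3]@np.atleast_2d(P).T).T+T[:3,3]
    return np.c_[c['fx']*p[:,0]/p[:,2]+c['cx'],c['fy']*p[:,1]/p[:,2]+c['cy']]
def tri(obs):
    A=np.zeros((3,3));b=np.zeros(3)
    for c,u,v in obs:
        o,d=ray(c,u,v);d=d/np.linalg.norm(d);M=np.eye(3)-np.outer(d,d);A+=M;b+=M@o
    return np.linalg.solve(A,b)
E
python3 - <<'E'
from h import *
c=manip.calibration("scene");s=manip.calibration("side");w=manip.calibration("wrist")
for n,u,v,z in [("tile",236,271,.034),("disc",281,270,.034),("face",403,242,.11),("rackTL",214,262,.012),("rackTR",305,256,.012),("BR",305,294,.012),("BL",211,298,.012),("jar",319,238,0),("bottle",320,263,0),("brush",147,295,.0)]: print(n,atz(c,u,v,z).round(3))
print("face tri",tri([(c,403,242),(s,277,188)]).round(3))
st=manip.sense();Rt=R.from_quat(st['tool_rot']).as_matrix();print(Rt.round(3))
T=np.array(w['cam_to_world']);print("cam in tool",(Rt.T@(T[:3,3]-st['tcp_pos'])).round(3),(Rt.T@T[:3,:3]).round(3).tolist(),w['fx'])
E
```

```text
tile [ 0.579 -0.249  0.034]
disc [ 0.579 -0.118  0.034]
face [0.551 0.234 0.11 ]
rackTL [ 0.521 -0.323  0.012]
rackTR [ 0.505 -0.049  0.012]
BR [ 0.653 -0.049  0.012]
BL [ 0.659 -0.316  0.012]
jar [ 0.418 -0.005  0.   ]
bottle [ 0.524 -0.004  0.   ]
brush [ 0.633 -0.505  0.   ]
face tri [0.548 0.233 0.105]
[[-0.956  0.292 -0.001]
 [ 0.292  0.956 -0.002]
 [ 0.    -0.002 -1.   ]]
cam in tool [ 0.083 -0.    -0.143] [[-0.0, -0.946, -0.325], [1.0, 0.0, -0.001], [0.001, -0.325, 0.946]] 384.0150751485566
```

Request:
send_rows(motion=[{"rotation":[0,0,-5.7]},{"rotation":[0,0,-5.7]},{"rotation":[0,0,-5.7]},{"travel":[-28,-28,0]},{"travel":[-28,-28,0]},{"travel":[-28,-28,0]},{"travel":[-28,-28,0]},{"travel":[-28,-28,0]},{"travel":[-28,-28,0]},{"travel":[-28,-28,0]},{"travel":[-28,-28,0]},{"travel":[-28,-28,0]}])

```text
validation failed for argument at $.mo...
```

Request:
send_rows(motion=[{"travel":[-28,-28,0]},{"travel":[-28,-28,0]},{"travel":[-28,-28,0]},{"travel":[-25,-25,0]},{"travel":[0,0,0]},{"travel":[0,0,0]}])

```text
validation failed for argument at $.mo...
```

```bash
cat >> h.py <<'E'
def shot(n):
    s=manip.sense();c=manip.calibration("wrist");im=manip.snapshot("wrist")[:,:,::-1]
    cv2.imwrite(f"pics/{n}.png",im);cv2.imwrite(f"pics/{n}v.png",cv2.resize(im,(800,600),interpolation=cv2.INTER_CUBIC))
    np.save(n+".npy",np.array(c['cam_to_world']))
    print(s['t'],s['tcp_pos'].round(4),R.from_quat(s['tool_rot']).as_matrix().round(3).tolist(),s['force'].round(2),s['finger_gap'],c['fx'],c['cx'],c['cy'])
def cal(n):
    c=dict(manip.calibration("wrist"));c['cam_to_world']=np.load(n+".npy");return c
E
python3 -c "
from h import *
shot('w1')"
```

```text
0.1 [0.1824 0.5971 0.2304] [[-0.956, 0.292, -0.001], [0.292, 0.956, -0.002], [0.0, -0.002, -1.0]] [-0.13  0.56  0.14] 0.9987694017687639 384.0150751485566 313.40374442783326 240.2275011054718
```

View pics/w1v.png

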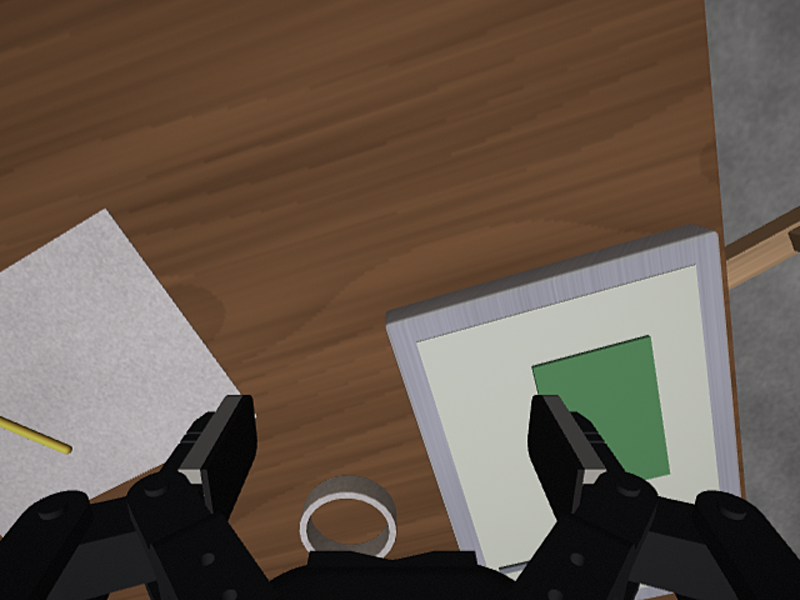

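The moves were refused because every field is needed. The wrist picture is from the start pose: the fingertips are at about (240,430) and (545,430), with open bench between them.

Request:
send_rows(motion=[{"gripper":85,"travel":[0,0,0],"rotation":[0,0,-5.7]},{"gripper":85,"travel":[0,0,0],"rotation":[0,0,-5.7]},{"gripper":85,"travel":[0,0,0],"rotation":[0,0,-5.7]},{"gripper":85,"travel":[-28,-28,0],"rotation":[0,0,0]},{"gripper":85,"travel":[-28,-28,0],"rotation":[0,0,0]},{"gripper":85,"travel":[-28,-28,0],"rotation":[0,0,0]},{"gripper":85,"travel":[-28,-28,0],"rotation":[0,0,0]},{"gripper":85,"travel":[-28,-28,0],"rotation":[0,0,0]},{"gripper":85,"travel":[-28,-28,0],"rotation":[0,0,0]},{"gripper":85,"travel":[-28,-28,0],"rotation":[0,0,0]},{"gripper":85,"travel":[-28,-28,0],"rotation":[0,0,0]},{"gripper":85,"travel":[-28,-28,0],"rotation":[0,0,0]}])

```text
t: 1.15
tcp_pos: [0.4361, 0.3445, 0.2312]
tool_rot: [-0.001, 1.0, -0.0, -0.0]
force: [0.4, 0.5, -0.4]
finger_gap: 0.995
```

Request:
send_rows(motion=[{"gripper":85,"travel":[-28,-28,0],"rotation":[0,0,0]},{"gripper":85,"travel":[-28,-28,0],"rotation":[0,0,0]},{"gripper":85,"travel":[-28,-28,0],"rotation":[0,0,0]},{"gripper":85,"travel":[-25,-25,0],"rotation":[0,0,0]},{"gripper":85,"travel":[0,0,0],"rotation":[0,0,0]},{"gripper":85,"travel":[0,0,0],"rotation":[0,0,0]}])

```text
t: 1.65
tcp_pos: [0.5456, 0.2355, 0.2308]
tool_rot: [0.001, 1.0, 0.0, -0.0]
force: [-0.5, 0.2, -0.2]
finger_gap: 0.999
```

```bash
python3 -c "
from h import *
shot('w2')"
```

```text
1.65 [0.5456 0.2355 0.2308] [[-1.0, 0.002, -0.001], [0.002, 1.0, 0.0], [0.001, 0.0, -1.0]] [-0.52  0.18 -0.18] 0.9991014676537029 384.0150751485566 313.40374442783326 240.2275011054718
```

View pics/w2v.png

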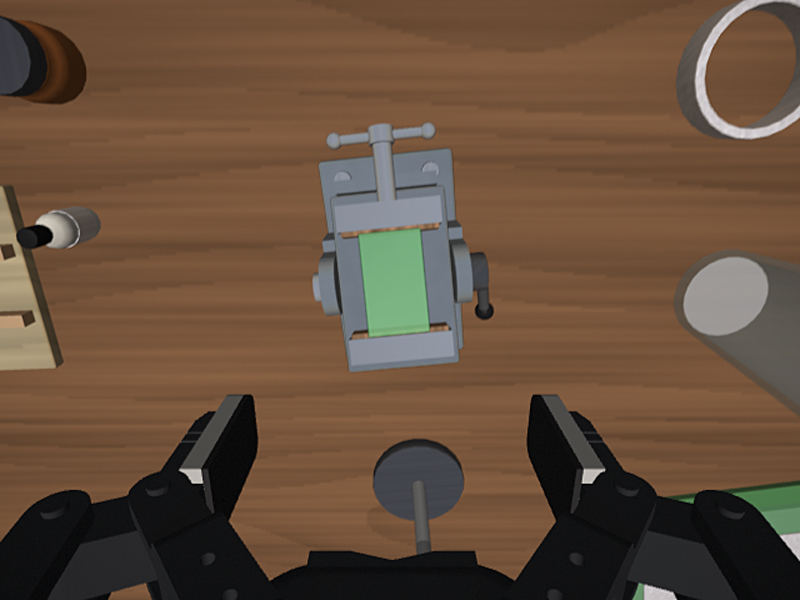

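The picture shows the vice with the green face, corners near (359,234), (420,229), (428,331) and (369,336). Next I enlarge it to get exact corners.

```bash
python3 - <<'E'
from h import *
im=cv2.imread('pics/w2.png');cr=im[178:278,265:365]
a=cv2.resize(cr,(600,600),interpolation=cv2.INTER_CUBIC)
cv2.imwrite('pics/c1.png',a)
E
```

```text
(no output)
```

View pics/c1.png

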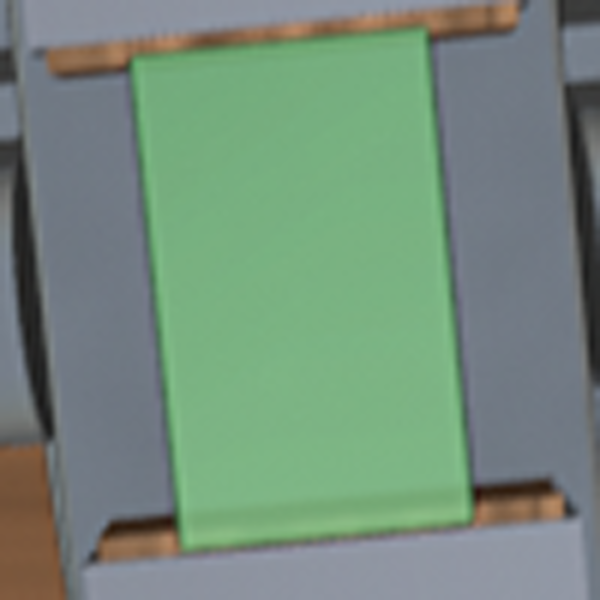

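```bash
cat >> h.py <<'E'
def face(p,d=0):
    x,y,yaw,t=p;Rz=R.from_euler('z',yaw).as_matrix();n=Rz@[-np.sin(t),0,np.cos(t)];ux=Rz@[np.cos(t),0,np.sin(t)];uy=Rz@[0,1,0]
    return np.array([x,y,.06])+.052*n,np.c_[ux,uy,n]
E
python3 - <<'E'
from h import *
from scipy.optimize import least_squares
c=cal('w2')
f=lambda u,v:(265+(u+.5)/6-.5,178+(v+.5)/6-.5)
for nm,bl,br in [("band end",(182,549),(472,523)),("band start",(180,516),(470,495))]:
    ob=np.array([f(132,57),f(429,28),f(*bl),f(*br)])
    def pts(p):
        o,M=face(p);return np.array([o+M@[a*.030,b*.018,0] for a,b in [(-1,-1),(-1,1),(1,-1),(1,1)]])
    g=lambda p:(proj(c,pts(p))-ob).ravel()
    for fz in [0]:
        r=least_squares(g,[.55,.23,0,.35]);print(nm,r.x.round(4),np.degrees(r.x[2:]).round(2),r.fun.round(2),face(r.x)[0].round(4))
    # free 6-DoF homography-like check
    from cv2 import solvePnP
    K=np.array([[c['fx'],0,c['cx']],[0,c['fy'],c['cy']],[0,0,1.]])
    obj=np.array([[a*.030,b*.018,0] for a,b in [(-1,-1),(-1,1),(1,-1),(1,1)]])
    for ok,rv,tv in [cv2.solvePnP(obj,ob,K,None)]:
        T=np.array(c['cam_to_world']);Rw=T[:3,:3]@cv2.Rodrigues(rv)[0];print(' pnp',(T[:3,:3]@tv.ravel()+T[:3,3]).round(4),Rw[:,2].round(3),Rw[:,0].round(3))
E
```

```text
band end [0.5621 0.2381 0.0983 0.3963] [ 5.63 22.71] [ 0.13 -0.03 -0.07 -0.13 -0.89  0.26  0.83 -0.05] [0.5421 0.2361 0.108 ]
 pnp [0.5433 0.2361 0.1058] [-0.238 -0.049  0.97 ] [0.966 0.093 0.242]
band start [0.5704 0.2389 0.1008 0.6026] [ 5.78 34.53] [ 1.24 -0.16 -0.79 -0.19 -1.21  0.83  0.78 -0.47] [0.5411 0.236  0.1028]
 pnp [0.5435 0.2361 0.1009] [ 0.009 -0.021  1.   ] [ 0.996  0.091 -0.007]
```

Corners fit well with the face ending at the jaw, but this view constrains the tilt only weakly (22.7° from one fit, 14° from the other). I will take a second wrist view from the side.

Request:
send_rows(motion=[{"gripper":85,"travel":[0,-35,10],"rotation":[0,0,0]},{"gripper":85,"travel":[0,-35,10],"rotation":[0,0,0]},{"gripper":85,"travel":[0,0,0],"rotation":[-7,0,0]},{"gripper":85,"travel":[0,0,0],"rotation":[-7,0,0]},{"gripper":85,"travel":[0,0,0],"rotation":[-7,0,0]},{"gripper":85,"travel":[0,0,0],"rotation":[-7,0,0]},{"gripper":85,"travel":[0,0,0],"rotation":[-7,0,0]},{"gripper":85,"travel":[0,0,0],"rotation":[0,0,0]},{"gripper":85,"travel":[0,0,0],"rotation":[0,0,0]},{"gripper":85,"travel":[0,0,0],"rotation":[0,0,0]}])

```text
t: 2.53
tcp_pos: [0.5437, 0.1685, 0.2115]
tool_rot: [-0.002, 0.954, 0.3, -0.001]
force: [0.4, -0.1, 0.7]
finger_gap: 0.994
```

```bash
python3 - <<'E'
from h import *
shot('w3')
c=cal('w3');P=proj(c,face([.5621,.2381,.0983,.36])[0])[0];print(P)
u,v=[int(round(a)) for a in P]
u0=max(0,u-67);v0=max(0,v-50);print(u0,v0)
im=cv2.imread('pics/w3.png');cv2.imwrite('pics/c2.png',cv2.resize(im[v0:v0+100,u0:u0+133],None,fx=6,fy=6,interpolation=cv2.INTER_CUBIC))
E
```

```text
2.5333 [0.5437 0.1685 0.2115] [[-1.0, -0.002, -0.003], [-0.003, 0.82, 0.572], [0.001, 0.572, -0.82]] [ 0.38 -0.07  0.66] 0.9941312188536646 384.0150751485566 313.40374442783326 240.2275011054718
[309.72051866 230.4150008 ]
243 180
```

View pics/c2.png

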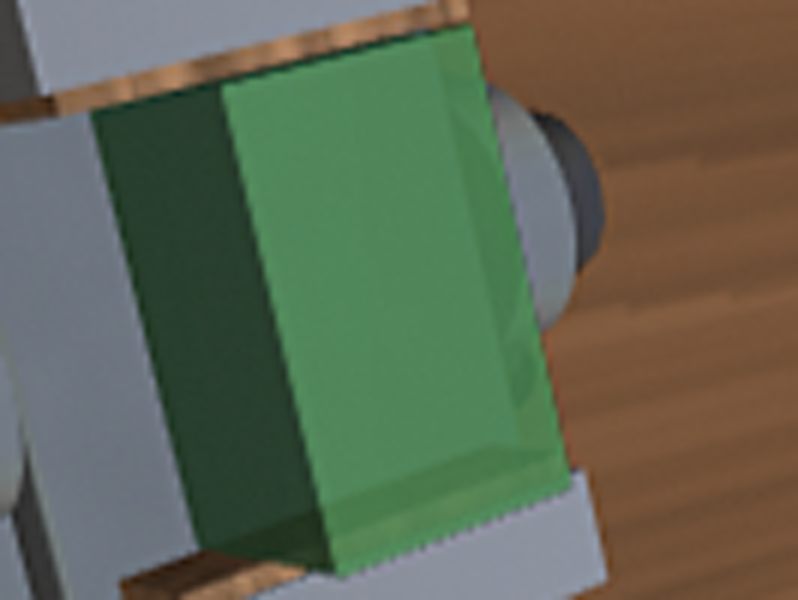

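```bash
cat > fit.py <<'E'
from h import *
from scipy.optimize import least_squares
f=lambda u,v,u0,v0:(u0+(u+.5)/6-.5,v0+(v+.5)/6-.5)
o2=np.array([f(*a,265,178) for a in [(132,57),(429,28),(182,549),(472,523)]])
o3=np.array([f(*a,243,180) for a in [(224,87),(474,27),(338,577),(573,487)]])
c2,c3=cal('w2'),cal('w3')
def pts(p):
    o,M=face(p);return np.array([o+M@[a*.030,b*.018,0] for a,b in [(-1,-1),(-1,1),(1,-1),(1,1)]])
for nm,w2,w3 in [("both",1,1),("w2",1,0),("w3",0,1)]:
    g=lambda p:np.r_[w2*(proj(c2,pts(p[:4])+p[4:7])-o2).ravel(),w3*(proj(c3,pts(p[:4])+p[7:10])-o3).ravel(),p[4:]/.002*.5]
    r=least_squares(g,[.56,.238,.1,.35]+[0]*6,x_scale=[.01,.01,.1,.1]+[.002]*6)
    cov=np.linalg.inv(r.jac.T@r.jac)*.4**2
    print(nm,r.x[:2].round(4),np.degrees(r.x[2:4]).round(2),'+-',np.degrees(np.sqrt(np.diag(cov))[2:4]).round(2),(r.x[4:]*1e3).round(1));print(r.fun[:16].round(2),face(r.x[:4])[0].round(4))
print(np.array([tri([(c2,*o2[i]),(c3,*o3[i])]) for i in range(4)]).round(4))
E
python3 fit.py
```

```text
both [0.556  0.2382] [ 5.48 14.33] +- [0.21 0.61] [-0.3 -0.8 -3.2  0.3  0.8 -2.8]
[-0.22 -0.1   0.19 -0.13 -0.36  0.2   0.42  0.1  -0.15 -0.12  0.11 -0.33
 -0.02  0.23  0.11  0.27] [0.5431 0.2369 0.1104]
w2 [0.5588 0.2377] [ 5.54 18.12] +- [0.26 3.31] [-0.  -0.  -2.6  0.   0.   0. ]
[ 0.01 -0.08  0.   -0.12 -0.54  0.2   0.52  0.03 -0.   -0.   -0.   -0.
  0.    0.    0.    0.  ] [0.5427 0.2361 0.1094]
w3 [0.5563 0.239 ] [ 5.51 14.29] +- [0.46 0.9 ] [ 0.  0.  0.  0.  0. -3.]
[ 0.    0.    0.    0.    0.    0.    0.    0.   -0.12 -0.08  0.11 -0.31
 -0.    0.2   0.1   0.23] [0.5435 0.2378 0.1104]
[[0.5155 0.2158 0.1024]
 [0.5121 0.251  0.1025]
 [0.5727 0.2214 0.1168]
 [0.569  0.2563 0.1174]]
```

Request:
send_rows(motion=[{"gripper":85,"travel":[0,0,0],"rotation":[7,0,0]},{"gripper":85,"travel":[0,0,0],"rotation":[7,0,0]},{"gripper":85,"travel":[0,0,0],"rotation":[7,0,0]},{"gripper":85,"travel":[0,0,0],"rotation":[7,0,0]},{"gripper":85,"travel":[0,0,0],"rotation":[7,0,0]},{"gripper":85,"travel":[-3,-40,0],"rotation":[0,0,0]},{"gripper":85,"travel":[-3,-40,0],"rotation":[0,0,0]},{"gripper":85,"travel":[-3,-40,0],"rotation":[0,0,0]},{"gripper":85,"travel":[-3,-40,0],"rotation":[0,0,0]},{"gripper":85,"travel":[-3,-40,0],"rotation":[0,0,0]},{"gripper":85,"travel":[-3,-40,0],"rotation":[0,0,0]},{"gripper":85,"travel":[-3,-40,0],"rotation":[0,0,0]}])

```text
t: 3.58
tcp_pos: [0.5666, -0.1124, 0.2126]
tool_rot: [-0.003, 1.0, -0.001, 0.001]
force: [0.6, 0.0, 0.3]
finger_gap: 0.995
```

Request:
send_rows(motion=[{"gripper":85,"travel":[-4,-38,10],"rotation":[0,0,0]},{"gripper":85,"travel":[-4,-38,10],"rotation":[0,0,0]},{"gripper":85,"travel":[-4,-38,10],"rotation":[0,0,0]},{"gripper":85,"travel":[0,-20,10],"rotation":[0,0,0]},{"gripper":85,"travel":[0,0,0],"rotation":[0,0,0]},{"gripper":85,"travel":[0,0,0],"rotation":[0,0,0]}])

```text
t: 4.08
tcp_pos: [0.5785, -0.2459, 0.1714]
tool_rot: [-0.001, 1.0, -0.0, -0.0]
force: [-0.2, 0.6, -0.2]
finger_gap: 0.999
```

```bash
python3 - <<'E'
from h import *
shot('w4')
c=cal('w4');P=proj(c,[.579,-.249,.03])[0];print(P)
E
```

```text
4.0833 [ 0.5785 -0.2459  0.1714] [[-1.0, -0.002, -0.0], [-0.002, 1.0, -0.0], [0.0, -0.0, -1.0]] [-0.15  0.62 -0.2 ] 0.9989466737834671 384.0150751485566 313.40374442783326 240.2275011054718
[310.27091849 223.43655313]
```

View pics/w4v.png

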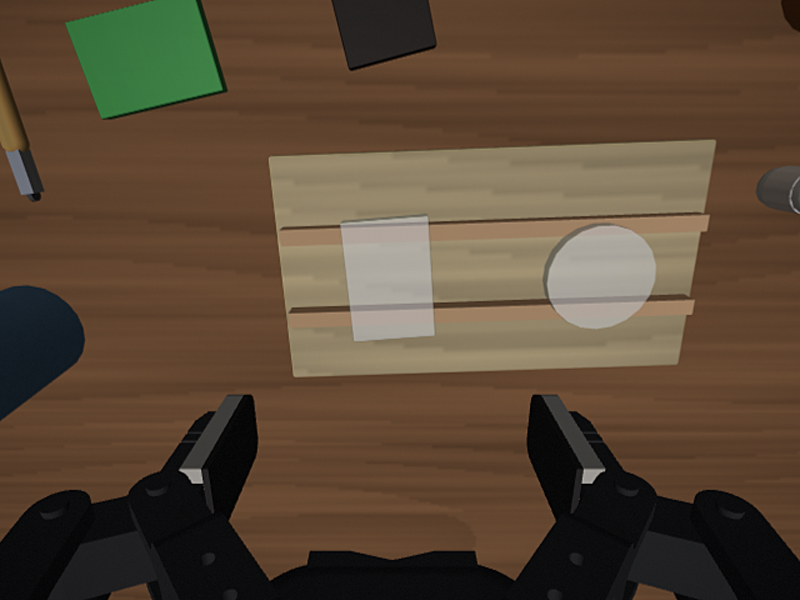

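The clear rectangle spans (341,222), (427,216), (435,334) and (353,341). It lies across both battens, so it is the tile. The disc is at (600,277), and the green and black look-alikes are off the rack.

```bash
python3 - <<'E'
from h import *
im=cv2.imread('pics/w4.png');cv2.imwrite('pics/c3.png',cv2.resize(im[165:285,250:370],None,fx=5,fy=5,interpolation=cv2.INTER_CUBIC))
E
```

```text
(no output)
```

View pics/c3.png

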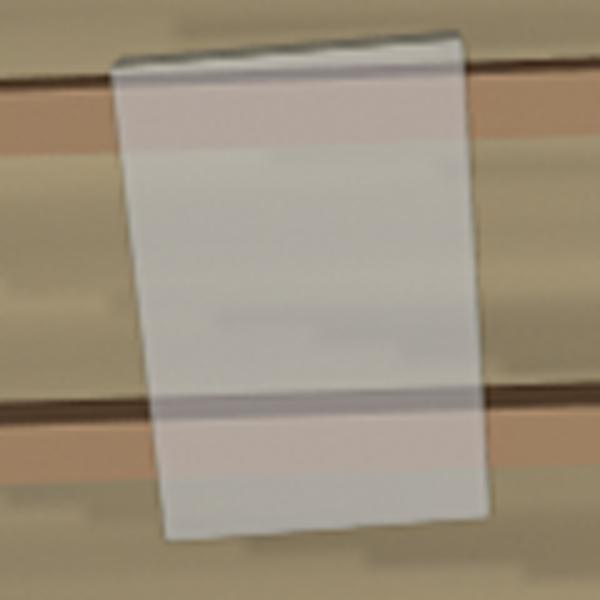

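```bash
python3 - <<'E'
from h import *
from scipy.optimize import least_squares
c=cal('w4')
o=np.array([(250+(u+.5)/5-.5,165+(v+.5)/5-.5) for u,v in [(112,69),(462,40),(488,517),(166,541)]])
P=np.array([atz(c,u,v,.034) for u,v in o]);print(P.round(4),P.mean(0).round(4),np.linalg.norm(P-np.roll(P,1,0),axis=1).round(4))
def m(p):
    r=R.from_euler('z',p[2]).as_matrix();return np.array([[p[0],p[1],p[3]]+r@[a*.038,b*.026,0] for a,b in [(-1,-1),(-1,1),(1,1),(1,-1)]])
for k in (0,1):
    r=least_squares(lambda p:np.r_[(proj(c,m(p))-o).ravel(),(p[3]-.034)/.0005*(1-k)],[.58,-.25,0,.034]);print(r.x.round(4),np.degrees(r.x[2]),r.fun.round(2))
a=[atz(c,u*.8,v*.8,.012) for u,v in [(269,157),(715,140),(678,364),(294,377)]];print(np.round(a,3))
a=np.array([atz(c,u*.8,v*.8,.024) for u,v in [(282,243),(708,230),(290,325),(692,313)]]);print(a.round(3))
E
```

```text
[[ 0.5436 -0.2769  0.034 ]
 [ 0.5393 -0.2259  0.034 ]
 [ 0.6144 -0.2198  0.034 ]
 [ 0.6187 -0.2708  0.034 ]] [ 0.579  -0.2483  0.034 ] [0.0753 0.0512 0.0754 0.0512]
[ 0.5791 -0.2483  0.0816  0.0339] 4.675191247852451 [-0.63 -0.39  0.47 -0.27  0.58  0.44 -0.41  0.41 -0.26]
[ 0.5799 -0.2484  0.0816  0.0309] 4.6771644393954706 [-0.2   0.02  0.12  0.2   0.21 -0.09 -0.13 -0.16 -0.  ]
[[ 0.508 -0.321  0.012]
 [ 0.497 -0.054  0.012]
 [ 0.645 -0.047  0.012]
 [ 0.656 -0.315  0.012]]
[[ 0.558 -0.314  0.024]
 [ 0.549 -0.055  0.024]
 [ 0.612 -0.313  0.024]
 [ 0.603 -0.053  0.024]]
```

Request:
send_rows(motion=[{"gripper":85,"travel":[0,0,0],"rotation":[0,0,-4.6]},{"gripper":85,"travel":[-0.8,-2.6,35],"rotation":[0,0,0]},{"gripper":85,"travel":[0,0,35],"rotation":[0,0,0]},{"gripper":85,"travel":[0,0,30],"rotation":[0,0,0]},{"gripper":85,"travel":[0,0,20],"rotation":[0,0,0]},{"gripper":85,"travel":[0,0,15],"rotation":[0,0,0]},{"gripper":85,"travel":[0,0,10],"rotation":[0,0,0]},{"gripper":85,"travel":[0,0,7],"rotation":[0,0,0]},{"gripper":85,"travel":[0,0,0],"rotation":[0,0,0]},{"gripper":85,"travel":[0,0,0],"rotation":[0,0,0]}])

```text
t: 4.97
tcp_pos: [0.5799, -0.2486, 0.0202]
tool_rot: [-0.042, 0.999, -0.0, 0.001]
force: [0.7, -0.8, 0.3]
finger_gap: 0.989
```

Request:
send_rows(motion=[{"gripper":85,"travel":[0,0,6],"rotation":[0,0,0]},{"gripper":45,"travel":[0,0,0],"rotation":[0,0,0]},{"gripper":45,"travel":[0,0,0],"rotation":[0,0,0]},{"gripper":45,"travel":[0,0,0],"rotation":[0,0,0]},{"gripper":45,"travel":[0,0,0],"rotation":[0,0,0]},{"gripper":45,"travel":[0,0,0],"rotation":[0,0,0]},{"gripper":45,"travel":[0,0,0],"rotation":[0,0,0]},{"gripper":45,"travel":[0,0,0],"rotation":[0,0,0]},{"gripper":45,"travel":[0,0,0],"rotation":[0,0,0]}], newtons=20)

```text
t: 5.72
tcp_pos: [0.5794, -0.2495, 0.0139]
tool_rot: [-0.041, 0.999, -0.0, 0.0]
force: [-0.6, 0.8, 5.9]
finger_gap: 0.602
```

Request:
send_rows(motion=[{"gripper":45,"travel":[0,0,-5],"rotation":[0,0,0]},{"gripper":45,"travel":[0,0,-15],"rotation":[0,0,0]},{"gripper":45,"travel":[0,0,-25],"rotation":[0,0,0]},{"gripper":45,"travel":[0,0,-35],"rotation":[0,0,0]},{"gripper":45,"travel":[0,0,-35],"rotation":[0,0,0]},{"gripper":45,"travel":[0,0,-35],"rotation":[0,0,0]},{"gripper":45,"travel":[0,0,-30],"rotation":[0,0,0]},{"gripper":45,"travel":[0,0,-20],"rotation":[0,0,0]},{"gripper":45,"travel":[0,0,0],"rotation":[0,0,0]},{"gripper":45,"travel":[0,0,0],"rotation":[0,0,0]}])

```text
t: 6.55
tcp_pos: [0.5794, -0.2493, 0.2141]
tool_rot: [-0.041, 0.999, -0.001, 0.001]
force: [-0.5, -0.5, -1.9]
finger_gap: 0.601
```

```bash
python3 - <<'E'
from h import *
shot('w5')
im=cv2.imread('pics/w5.png');cv2.imwrite('pics/c4.png',cv2.resize(im[240:480,140:480],None,fx=2.3,fy=2.3,interpolation=cv2.INTER_CUBIC))
E
```

```text
6.55 [ 0.5794 -0.2493  0.2141] [[-0.997, -0.082, 0.002], [-0.082, 0.997, -0.001], [-0.002, -0.001, -1.0]] [-0.51 -0.5  -1.91] 0.6010020148944112 384.0150751485566 313.40374442783326 240.2275011054718
```

View pics/c4.png

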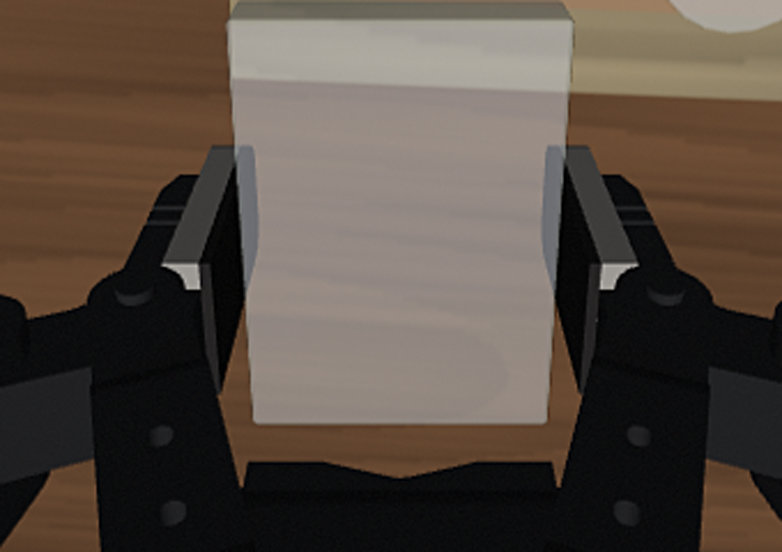

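```bash
python3 - <<'E'
from h import *
from scipy.optimize import least_squares
c=cal('w5');s=manip.sense();Rt=R.from_quat(s['tool_rot']).as_matrix();t=s['tcp_pos']
o=np.array([(140+(u+.5)/2.3-.5,240+(v+.5)/2.3-.5) for u,v in [(228,19),(573,19),(548,423),(254,423)]])
def m(p,d=0):
    r=R.from_euler('yz',[p[3],p[4]]).as_matrix()
    return np.array([t+Rt@(np.array(p[:3])+r@[a*.038,b*.026,d]) for a,b in [(1,-1),(1,1),(-1,1),(-1,-1)]])
r=least_squares(lambda p:(proj(c,m(p))-o).ravel(),[0,0,-.02,0,0],x_scale=[.01,.01,.01,.1,.1]);print("topface in tool",(r.x[:3]*1e3).round(1),np.degrees(r.x[3:]).round(2),r.fun.round(2))
E
```

```text
topface in tool [ -1.3  -0.9 -19.9] [-0.92 -0.1 ] [-0.08 -0.01  0.05 -0.06 -0.19  0.14  0.23 -0.06]
```

The tile is held square in the tool: the top face is 20 mm behind the TCP and the pitch is about −0.9°. Next I carry it to the vice.

Request:
send_rows(motion=[{"gripper":45,"travel":[0.5,25,0],"rotation":[0,0,0]},{"gripper":45,"travel":[0.5,40,0],"rotation":[0,0,0]},{"gripper":45,"travel":[0.5,40,0],"rotation":[0,0,0]},{"gripper":45,"travel":[0.5,40,0],"rotation":[0,0,0]},{"gripper":45,"travel":[0.5,40,0],"rotation":[0,0,0]},{"gripper":45,"travel":[0.5,40,0],"rotation":[0,0,0]},{"gripper":45,"travel":[0.5,40,0],"rotation":[0,0,0]},{"gripper":45,"travel":[0.5,40,0],"rotation":[0,0,0]},{"gripper":45,"travel":[0.5,40,0],"rotation":[0,0,0]},{"gripper":45,"travel":[0.5,40,0],"rotation":[0,0,0]},{"gripper":45,"travel":[0.5,40,0],"rotation":[0,0,0]},{"gripper":45,"travel":[0.5,35,0],"rotation":[0,0,0]}])

```text
t: 7.6
tcp_pos: [0.5331, 0.2109, 0.2106]
tool_rot: [-0.041, 0.999, -0.0, -0.003]
force: [0.2, -1.0, -0.5]
finger_gap: 0.603
```

Request:
send_rows(motion=[{"gripper":45,"travel":[0,28,0],"rotation":[0,0,-0.7]},{"gripper":45,"travel":[0,0,0],"rotation":[0,-5,0]},{"gripper":45,"travel":[0,0,0],"rotation":[0,-5,0]},{"gripper":45,"travel":[0,0,0],"rotation":[0,-4,0]},{"gripper":45,"travel":[0,0,0],"rotation":[0,0,0]},{"gripper":45,"travel":[0,0,0],"rotation":[0,0,0]}])

```text
t: 8.1
tcp_pos: [0.5311, 0.2364, 0.2111]
tool_rot: [-0.047, 0.992, 0.005, 0.119]
force: [-0.5, 0.4, -0.1]
finger_gap: 0.599
```

```bash
cat > go.py <<'E'
from h import *
import sys
def go(h,p=(.556,.2382,np.radians(5.48),np.radians(14.2)),off=(-.0008,-.0005,-.010)):
    # h: height of tile underside above face (m)
    F,M=face(p);F=F+0;Rg=np.c_[-M[:,0],M[:,1],-M[:,2]]
    s=manip.sense();Rt=R.from_quat(s['tool_rot']).as_matrix()
    tgt=F+M[:,2]*h-Rg@np.array(off)
    print('t',round(s['t'],2),'travel mm',(Rt.T@(tgt-s['tcp_pos'])*1e3).round(1),'rot deg',np.degrees(R.from_matrix(Rt.T@Rg).as_rotvec()).round(2),'force along n',(s['force']@M).round(2),'gap',s['finger_gap'])
    print('tile in face mm',((M.T@(s['tcp_pos']+Rt@np.array(off)-F))*1e3).round(1))
if __name__=="__main__": go(float(sys.argv[1]))
E
python3 go.py .03
```

```text
t 8.1 travel mm [12.8 -0.  80.8] rot deg [-0.06 -0.56 -0.04] force along n [-0.46  0.49  0.04] gap 0.5993009505423936
tile in face mm [1.370e+01 1.000e-01 1.106e+02]
```

Request:
send_rows(motion=[{"gripper":45,"travel":[4.3,0,25],"rotation":[0,-0.4,0]},{"gripper":45,"travel":[4.3,0,25],"rotation":[0,0,0]},{"gripper":45,"travel":[4.2,0,20],"rotation":[0,0,0]},{"gripper":45,"travel":[0,0,11],"rotation":[0,0,0]},{"gripper":45,"travel":[0,0,0],"rotation":[0,0,0]},{"gripper":45,"travel":[0,0,0],"rotation":[0,0,0]}])

```text
t: 8.6
tcp_pos: [0.5417, 0.2371, 0.131]
tool_rot: [-0.046, 0.991, 0.006, 0.125]
force: [-0.5, 0.3, -1.7]
finger_gap: 0.605
```

```bash
python3 go.py .0; python3 - <<'E'
from h import *
shot('w6')
im=cv2.imread('pics/w6.png');a=cv2.resize(im[150:450,130:490],(720,600),interpolation=cv2.INTER_CUBIC);cv2.imwrite('pics/c5.png',a)
E
```

```text
t 8.6 travel mm [ 4.4  0.2 30.3] rot deg [-0.04  0.14 -0.12] force along n [-0.89  0.3  -1.57] gap 0.6045945617931563
tile in face mm [ 4.3 -0.2 30.4]
8.6 [0.5417 0.2371 0.131 ] [[-0.965, -0.093, 0.247], [-0.09, 0.996, 0.023], [-0.248, -0.0, -0.969]] [-0.51  0.25 -1.74] 0.6045945617931563 384.0150751485566 313.40374442783326 240.2275011054718
```

View pics/c5.png

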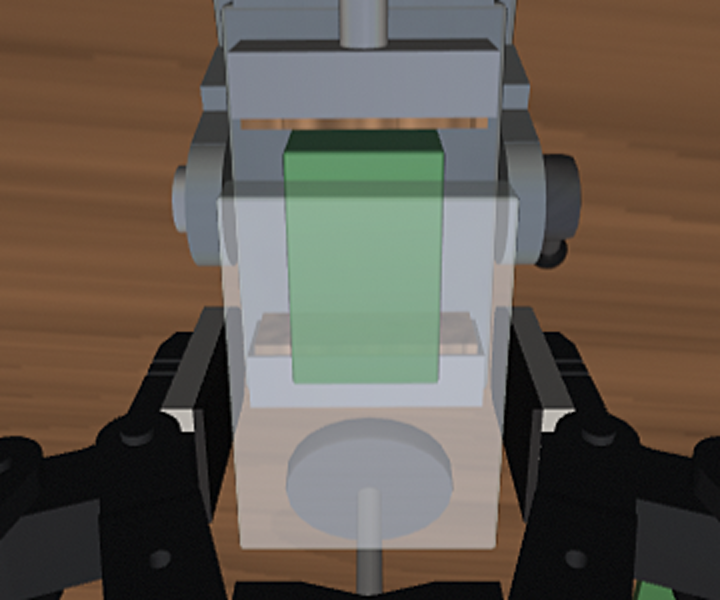

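```bash
python3 - <<'E'
from h import *
c=cal('w6');s=manip.sense();Rt=R.from_quat(s['tool_rot']).as_matrix();t=s['tcp_pos']
f=lambda L:np.array([(130+(u+.5)/2-.5,150+(v+.5)/2-.5) for u,v in L])
K=np.array([[c['fx'],0,c['cx']],[0,c['fy'],c['cy']],[0,0,1.]]);T=c['cam_to_world']
def fit(L,a,b):
    obj=np.array([[a,-b,0],[a,b,0],[-a,b,0],[-a,-b,0.]]);ok,rv,tv=cv2.solvePnP(obj,f(L),K,None)
    e=cv2.projectPoints(obj,rv,tv,K,None)[0][:,0]-f(L);
    Rw=Rt.T@T[:3,:3]@cv2.Rodrigues(rv)[0];p=Rt.T@(T[:3,:3]@tv.ravel()+T[:3,3]-t);print('in tool mm',(p*1e3).round(1),np.degrees(R.from_matrix(Rw).as_euler('xyz')).round(2),abs(e).max().round(2));return p
fit([(284,152),(444,152),(439,383),(293,383)],.030,.018)
fit([(218,197),(518,197),(497,548),(240,548)],.038,.026)
E
```

```text
in tool mm [ 4.2 -1.3 23.1] [-0.63 -0.22 -0.39] 0.39
in tool mm [  0.1  -0.5 -17.3] [-0.02 -0.56 -0.1 ] 0.53
```

Request:
send_rows(motion=[{"gripper":45,"travel":[2.1,-0.4,10],"rotation":[0,0,0]},{"gripper":45,"travel":[2.1,-0.4,8],"rotation":[0,0,0]},{"gripper":45,"travel":[0,0,5],"rotation":[0,0,0]},{"gripper":45,"travel":[0,0,2],"rotation":[0,0,0]},{"gripper":45,"travel":[0,0,0],"rotation":[0,0,0]},{"gripper":45,"travel":[0,0,0],"rotation":[0,0,0]}])

```text
t: 9.15
tcp_pos: [0.543, 0.2368, 0.1064]
tool_rot: [-0.047, 0.991, 0.006, 0.125]
force: [0.3, -0.1, -0.0]
finger_gap: 0.604
```

Request:
send_rows(motion=[{"gripper":45,"travel":[0,0,1],"rotation":[0,0,0]},{"gripper":45,"travel":[0,0,0],"rotation":[0,0,0]},{"gripper":45,"travel":[0,0,0],"rotation":[0,0,0]}], newtons=8)

```text
t: 9.4
tcp_pos: [0.5433, 0.2369, 0.1056]
tool_rot: [-0.047, 0.991, 0.006, 0.125]
force: [-0.1, 0.4, -1.8]
finger_gap: 0.605
```

```bash
python3 go.py 0
```

```text
t 9.4 travel mm [-0.3  0.6  5.4] rot deg [-0.02  0.22 -0.08] force along n [-0.51  0.42 -1.69] gap 0.6047667867910448
tile in face mm [-0.4 -0.6  5.4]
```

Request:
send_rows(motion=[{"gripper":45,"travel":[0,0,0.6],"rotation":[0,0,0]},{"gripper":45,"travel":[0,0,0.6],"rotation":[0,0,0]},{"gripper":45,"travel":[0,0,0.6],"rotation":[0,0,0]},{"gripper":45,"travel":[0,0,0.6],"rotation":[0,0,0]},{"gripper":45,"travel":[0,0,0.6],"rotation":[0,0,0]},{"gripper":45,"travel":[0,0,0],"rotation":[0,0,0]},{"gripper":45,"travel":[0,0,0],"rotation":[0,0,0]}])

```text
t: 9.98
tcp_pos: [0.5439, 0.2368, 0.1024]
tool_rot: [-0.047, 0.991, 0.006, 0.125]
force: [-0.1, -0.4, -0.2]
finger_gap: 0.603
```

Request:
send_rows(motion=[{"gripper":45,"travel":[0,0,0.4],"rotation":[0,0,0]},{"gripper":45,"travel":[0,0,0.4],"rotation":[0,0,0]},{"gripper":45,"travel":[0,0,0],"rotation":[0,0,0]},{"gripper":45,"travel":[0,0,0],"rotation":[0,0,0]}])

```text
t: 10.32
tcp_pos: [0.5442, 0.2369, 0.1017]
tool_rot: [-0.047, 0.991, 0.006, 0.125]
force: [0.4, 0.1, -1.3]
finger_gap: 0.6
```

Request:
send_rows(motion=[{"gripper":45,"travel":[0,0,0.4],"rotation":[0,0,0]},{"gripper":45,"travel":[0,0,0.4],"rotation":[0,0,0]},{"gripper":45,"travel":[0,0,0],"rotation":[0,0,0]},{"gripper":45,"travel":[0,0,0],"rotation":[0,0,0]}])

```text
t: 10.65
tcp_pos: [0.5444, 0.2369, 0.1009]
tool_rot: [-0.047, 0.991, 0.006, 0.125]
force: [-0.4, -0.5, -1.4]
finger_gap: 0.604
```

Request:
send_rows(motion=[{"gripper":45,"travel":[0,0,0.3],"rotation":[0,0,0]},{"gripper":45,"travel":[0,0,0.3],"rotation":[0,0,0]},{"gripper":45,"travel":[0,0,0],"rotation":[0,0,0]},{"gripper":45,"travel":[0,0,0],"rotation":[0,0,0]}])

```text
t: 10.98
tcp_pos: [0.5445, 0.2369, 0.1007]
tool_rot: [-0.047, 0.991, 0.006, 0.125]
force: [-1.5, -0.2, 2.5]
finger_gap: 0.601
```

Request:
send_rows(motion=[{"gripper":45,"travel":[0,0,0.3],"rotation":[0,0,0]},{"gripper":45,"travel":[0,0,0.3],"rotation":[0,0,0]},{"gripper":45,"travel":[0,0,0],"rotation":[0,0,0]},{"gripper":45,"travel":[0,0,0],"rotation":[0,0,0]}])

```text
t: 11.32
tcp_pos: [0.5445, 0.2369, 0.1006]
tool_rot: [-0.047, 0.991, 0.006, 0.125]
force: [-2.8, -1.2, 7.6]
finger_gap: 0.601
```

```bash
python3 go.py 0; python3 - <<'E'
from h import *
shot('w7')
im=cv2.imread('pics/w7.png');a=cv2.resize(im[150:450,130:490],(720,600),interpolation=cv2.INTER_CUBIC);cv2.imwrite('pics/c6.png',a)
E
```

```text
t 11.32 travel mm [-0.4  0.7  0.2] rot deg [-0.02  0.23 -0.08] force along n [-0.93 -0.95  8.11] gap 0.6007554454787101
tile in face mm [-0.5 -0.7  0.2]
11.3167 [0.5445 0.2369 0.1006] [[-0.964, -0.094, 0.248], [-0.091, 0.996, 0.023], [-0.249, -0.0, -0.968]] [-2.78 -1.23  7.64] 0.6007554454787101 384.0150751485566 313.40374442783326 240.2275011054718
```

View pics/c6.png

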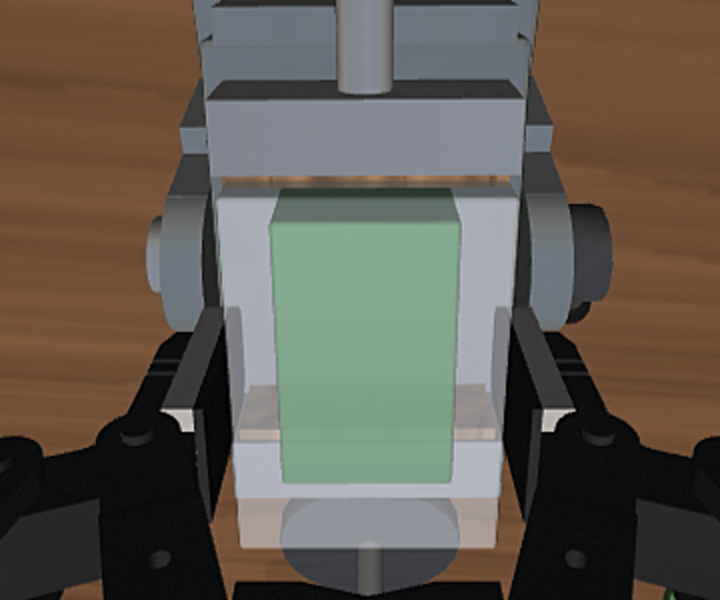

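```bash
python3 - <<'E'
from h import *
c=cal('w7');s=manip.sense();Rt=R.from_quat(s['tool_rot']).as_matrix();t=s['tcp_pos']
f=lambda L:np.array([(130+(u+.5)/2-.5,150+(v+.5)/2-.5) for u,v in L])
K=np.array([[c['fx'],0,c['cx']],[0,c['fy'],c['cy']],[0,0,1.]]);T=c['cam_to_world']
def fit(L,a,b):
    obj=np.array([[a,-b,0],[a,b,0],[-a,b,0],[-a,-b,0.]]);ok,rv,tv=cv2.solvePnP(obj,f(L),K,None)
    e=cv2.projectPoints(obj,rv,tv,K,None)[0][:,0]-f(L)
    print('in tool mm',((Rt.T@(T[:3,:3]@tv.ravel()+T[:3,3]-t))*1e3).round(1),np.degrees(R.from_matrix(Rt.T@T[:3,:3]@cv2.Rodrigues(rv)[0]).as_euler('xyz')).round(2),abs(e).max().round(2))
fit([(271,222),(460,222),(452,483),(282,483)],.030,.018)
fit([(218,197),(518,197),(497,548),(240,548)],.038,.026)
print(s['force'])
E
```

```text
in tool mm [-1.3 -0.7 -7.6] [-0.31 -0.64 -0.28] 0.5
in tool mm [ -0.4  -0.3 -18.2] [-0.04 -0.67 -0.11] 0.53
[-3.36758608 -1.58525441  7.39327887]
```

Request:
send_rows(motion=[{"gripper":45,"travel":[0,0,0.2],"rotation":[0,0,0]},{"gripper":45,"travel":[0,0,0],"rotation":[0,0,0]},{"gripper":45,"travel":[0,0,0],"rotation":[0,0,0]},{"gripper":45,"travel":[0,0,0],"rotation":[0,0,0]},{"gripper":45,"travel":[0,0,0],"rotation":[0,0,0]},{"gripper":45,"travel":[0,0,0],"rotation":[0,0,0]}])

```text
t: 11.87
tcp_pos: [0.5445, 0.2369, 0.1006]
tool_rot: [-0.047, 0.991, 0.006, 0.125]
force: [-3.6, -1.1, 8.4]
finger_gap: 0.604
```

```bash
python3 go.py 0; python3 -c "
from station import manip
manip.sign_off()"
```

```text
t 11.87 travel mm [-0.4  0.6  0.2] rot deg [-0.02  0.23 -0.08] force along n [-1.53 -0.73  9.01] gap 0.6043923984742556
tile in face mm [-0.5 -0.6  0.2]
the job is handed in; nothing more can be done
```

The tile is lying on the block's sloping face, still gripped at about 8 N and pressed on with about 9 N. I handed the job in at 11.9 s. No verdict is reported, so what follows is my own last readings.

I picked the tile off the rack by its long edges, tilted it about 14° to match the face, and lowered it in steps of 0.2–0.6 mm until it touched.

| Last check | Reading | Limit |
|---|---|---|
| Centring along the slope | within 1 mm | 9 mm |
| Centring across the slope | within 0.6 mm | 7 mm |
| Long side against the slope | about 0.2° | 7° |
| Lying flat on the face | within about 0.3° | 2° |
| Gap above the face | 0.2–0.6 mm | 2 mm |
| Press on the face | about 9 N | 1.5 to 25 N |

- **Tilt estimate:** The first camera view alone put the vice's tilt anywhere from 14° to 23°. A second view from the side settled it at about 14.3°, and the last picture of tile and block together agreed with that.
- **Camera height:** The earlier wrist pictures read heights about 3 mm low, so the final height came from touch rather than from the camera.
- **Not re-checked:** I did not look at the other bench items again after the last move. No unexpected forces showed on the way.

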